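# Pack the edge clamp of the mat stitcher until it is snug

## Robot

A 6-joint arm with a two-finger parallel gripper is mounted at the origin on the work surface. World frame = base frame: x ahead of the robot, y to its left, z up, the work surface at z = 0. Lengths are in m, angles in degrees, forces in N, time in s.
With the tool pointing down it reaches from about 0.4 to 0.825 m from the base axis. Payload 7 kg.
Tool frame: the origin (TCP) lies on the mounting face of the last link; the fingertips stand 178 mm ahead of it and the grasp point (between the pads) lies 159 mm ahead of it; z points along the fingers, y is the direction in which the jaws open and shut (so a half turn about z gives the same grasp; the last joint's range is limited). The gripper opens to 88 mm and grips with 3 to 60 N. Pads are 19 mm wide; open, the fingers measure 130 mm over their backs; the gripper's body (78 mm by 193 mm) begins 47 mm behind the grasp point.
Start: joints at [87.21, 20.546, 0.682, 0, -70.136, -16.507], TCP at [0.223, 0.637, 0.405] pointing down, gripper open.
Joint ranges: [-176.03, 176.03], [-82.01, 121.73], [-58.28, 71.71], [-173.87, 95.51], [-174.79, -0.11], [-173.66, 173.66]. Speed limits (degrees/s): [136.94, 136.94, 172.46, 180, 180, 180].

## Interface

Orientations are given as [roll, pitch, yaw] about the fixed x, y, z axes, in that order (R = Rz(yaw) Ry(pitch) Rx(roll)).
In Python, from plant import r gives the robot as it stands. The module is installed in compiled form; this text tells all that it offers.
- The arm moves only by the tool carry_out, never from a script. Its argument "plan" is a list of rows, each a list of 3 entries, a list of its own where there are three numbers: the shift along the tool's x, y, z in m, then the turn, a rotation vector about the tool's x, y, z in degrees, then the closure in counts, from 0 (fully open) to 255 (shut). In form: [[[x, y, z], [ax, ay, az], hand], ...]. A call has 1 to 12 rows; each row shifts and turns the commanded pose from where the row before left it, along the tool's axes as they then stand; what a row does not reach is not made up. A row lasts 1/12 s, in which the tool goes at most 41.7 mm and 7.16 degrees, less where a joint would pass 70% of its speed; a pose out of reach is approached as far as the arm can. A call is refused whole if a number of a shift passes 0.0417 or a number of a turn 7.16, either way. A call with a gripper value outside its range is refused whole. The fingers move at their own pace and stop on an object; "grip_force" is the grip in N (left out, the last holds). Time passes only in rows, so rows that do not move let the fingers close. It gives the time, the measured TCP pose, the force and the opening at its end, in the units of the state.
- r.get_state(): the state, without advancing time (a new reading comes with each control period).
- r.capture(name): name is "scene" or "top" or "wrist"; returns the picture (480x640x3 uint8, red, green, blue); there is no depth.
- r.get_calibration(name): a dict with "K" (3x3 intrinsics, pixels), "D" ([k1, k2, p1, p2, k3] as OpenCV has them; the pictures are not rectified), "rvec" (rotation vector, rad) and "tvec" (3), from world to camera coordinates, as OpenCV has them. Camera axes: x right, y down, z forward; pixel columns grow to the right and rows downward; lengths in m; the calibration is good to about 2 mm. A picture is of the moment at which its call begins: read the wrist's pose just before it. get_calibration takes no time and is no camera call; for the wrist camera it gives the pose at the moment of the call.
- r.close_job(): hands the job in, once; it reports no verdict.
The state is a dict: "time_s": time; "joints": joint angles; "qd": joint speeds; "joint_torque": joint torques, N m; "tcp_pos": TCP position; "eef_rot": TCP orientation; "contact_force": force on the tool from outside, world axes, zero at the start; "moment": the same for the moment, N m; "gripper_width": finger opening in m.
Only numpy, scipy, OpenCV 4.12 (cv2) and the standard library are available. Lean on these libraries where they do the work, as an engineer would, in place of code of your own. Each camera call takes 0.05 s, during which the arm holds its last target. There are 200 camera calls.

## Task

Pack the open gap of the green edge clamp with the two blue spacer plates: stand them upright in it side by side, one after the other, between the fence and the sprung jaw, each pushed right down onto the clamp's bed and lined up with the fence. The first goes in loosely, the second should be felt to push the jaw back, so that the gap ends up snugly filled; then let go. The wooden and the yellow spacers are the wrong thickness and are not wanted.

Things in the scene. Friction and masses are not known exactly. Their poses are not given: they have to be found in the camera images.
- plate_a: one of two identical blue plastic spacer plates standing on the table. Body 60 mm wide (own x), 24 thick (own y), 60 tall, bottom edges rounded 4 mm, top edges 8 mm; on it a centred grip tab 30 wide (x), 12 thick (y), 45 tall: 105 mm overall, about 0.12 kg. Origin: centre of its underside; z up, yaw varies. Take the tab across its 30 mm width.
- plate_b: the other blue spacer plate, same as plate_a in shape, size and axes.
- gap (a point): middle of the fixed clamp's gap, on its bed (15 mm above the table); z up. y: from the bright fence (face y = -22 mm) to the dark sprung jaw (face at +22 at rest); x: along them, from -30 to 30, ends open. Faces upright to 30 mm above the bed, then sloping 12 mm outwards up to their tops at 56. Plates stand own y along this y, either way round: put the first at y = -8, the second at +16.
- jaw (a joint): how far the sprung jaw is pushed back from the fence (m): 0 at rest (gap 44 mm), at most 0.018, about 0.004 with both plates in. Spring 3.6 N at rest plus 0.3 N per mm. The second plate's foot meets the jaw's slope and wedges it back on its way down, which takes under 10 N down and about 4 N sideways.
There are look-alikes about, which are no part of the job. What is shaped like the plate_a but pink is not meant. What is shaped like the plate_b but orange or pink is not meant.

How it is judged (in metres and radians):
On the way, in this order (a step that is already met when the one before it is completed fails the run):
1. one blue plate alone stands in the gap, down on the bed (((z of plate_a in the frame of gap between -0.008 and 0.008 m and y of plate_a in the frame of gap between -0.025 and 0.03 m and x of plate_a in the frame of gap between -0.018 and 0.018 m and angle between plate_a's own z axis and vertical below 0.18 rad and angle between the y axis of plate_a and the y axis of gap, either way round below 0.2 rad and not (z of plate_b in the frame of gap between -0.008 and 0.008 m and y of plate_b in the frame of gap between -0.025 and 0.03 m and x of plate_b in the frame of gap between -0.018 and 0.018 m and angle between plate_b's own z axis and vertical below 0.18 rad and angle between the y axis of plate_b and the y axis of gap, either way round below 0.2 rad)) or (z of plate_b in the frame of gap between -0.008 and 0.008 m and y of plate_b in the frame of gap between -0.025 and 0.03 m and x of plate_b in the frame of gap between -0.018 and 0.018 m and angle between plate_b's own z axis and vertical below 0.18 rad and angle between the y axis of plate_b and the y axis of gap, either way round below 0.2 rad and not (z of plate_a in the frame of gap between -0.008 and 0.008 m and y of plate_a in the frame of gap between -0.025 and 0.03 m and x of plate_a in the frame of gap between -0.018 and 0.018 m and angle between plate_a's own z axis and vertical below 0.18 rad and angle between the y axis of plate_a and the y axis of gap, either way round below 0.2 rad)))), for 0.2 s.
2. both blue plates stand in the gap and the jaw is pushed back (z of plate_a in the frame of gap between -0.008 and 0.008 m and y of plate_a in the frame of gap between -0.025 and 0.03 m and x of plate_a in the frame of gap between -0.018 and 0.018 m and angle between each of plate_a, plate_b's own z axis and vertical below 0.18 rad and angle between the y axis of each of plate_a, plate_b and the y axis of gap, either way round below 0.2 rad and z of plate_b in the frame of gap between -0.008 and 0.008 m and y of plate_b in the frame of gap between -0.025 and 0.03 m and x of plate_b in the frame of gap between -0.018 and 0.018 m and value of joint jaw above 0.002 m), for 0.2 s.
At the end, for the whole second after the job is handed in: Both blue plates stand released and at rest in the gap: undersides within 8 mm of the bed, within 18 mm of its middle along the fence, between 25 mm fencewards and 30 mm jawwards of it, upright and in line with the fence within 10 degrees, the jaw pushed back 2 to 12 mm (all of step 2 and value of joint jaw below 0.012 m and linear speed of each of plate_a, plate_b below 0.02 m/s); the robot touches nothing.
It also fails if it takes over 64 s, if anything falls off the work surface, if the arm or the gripper's body presses on something with over 40 N, if the wrist force passes 120 N, or if a joint passes its speed limit or range.

## Working session

There is one attempt and no reset: what is moved stays moved. The work goes in short steps, Python scripts to look and compute and a tool call to move; the robot and the scene stay as the last step left them, time stands still between calls to the robot, and variables do not carry over. Pictures are saved under pics/ and viewed, about 8 in all and at most 12, crops included, and the job is handed in when it is done.

Besides the shell and the picture viewer there is one more tool, called as name([rows], argument=value, ...), one row to a line, values as JSON. carry_out: Moves the arm, as the interface text tells. Its arguments: {"type":"object","properties":{"plan":{"type":"array","items":{"type":"array"}},"grip_force":{"type":"number"}},"required":["plan"]}

```bash
mkdir -p pics; python3 - <<'E'
from plant import r
import cv2,numpy as np
s=r.get_state();print({k:np.round(v,3).tolist() for k,v in s.items()})
for n in("scene","top"):
    im=r.capture(n);cv2.imwrite(f"pics/{n}0.png",im[:,:,::-1])
    c=r.get_calibration(n);print(n,{k:np.round(v,4).tolist() for k,v in c.items()})
E
```

```text
{'time_s': 0.0, 'joints': [87.211, 20.592, 0.632, -0.022, -70.135, -16.507], 'qd': [-0.032, 0.02, -0.124, 0.025, -0.058, -0.053], 'joint_torque': [-0.0, -58.272, 29.305, 6.997, 0.007, -0.0], 'tcp_pos': [0.223, 0.637, 0.404], 'eef_rot': [179.904, -0.007, -19.303], 'contact_force': [-0.325, -0.321, 0.181], 'moment': [-0.022, -0.026, 0.025], 'gripper_width': 0.088}
scene {'K': [[483.1431, 0.0, 324.6918], [0.0, 483.1431, 232.239], [0.0, 0.0, 1.0]], 'D': [-0.0527, 0.0, 0.0, 0.0, 0.0], 'rvec': [1.2839, 2.1434, -0.9891], 'tvec': [0.289, -0.2755, 1.0597]}
top {'K': [[468.7617, 0.0, 325.6088], [0.0, 468.7617, 239.3222], [0.0, 0.0, 1.0]], 'D': [-0.0172, 0.0, 0.0, 0.0, 0.0], 'rvec': [2.1846, -2.2041, 0.0305], 'tvec': [-0.0262, 0.5788, 0.7241]}
```

View pics/top0.png

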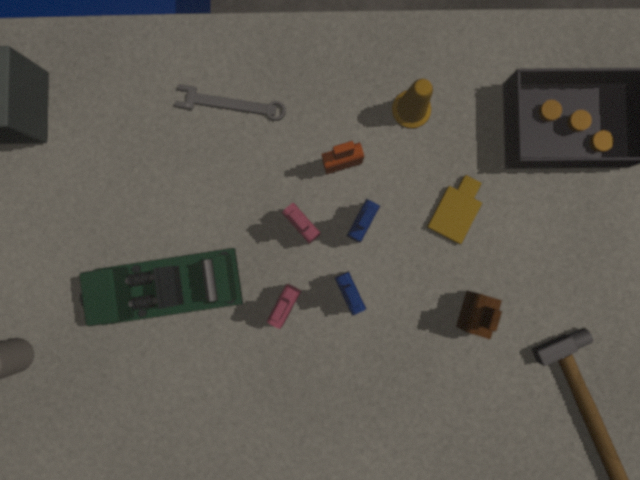

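View pics/scene0.png

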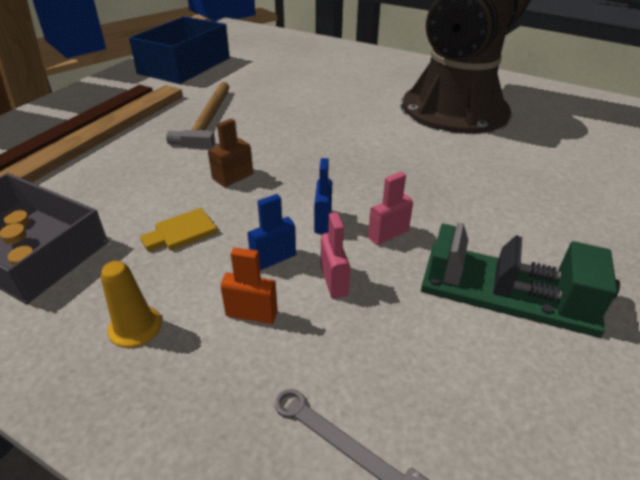

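Top view: blue plates are at (363,220) and (350,292). The look-alikes are pink at (301,222) and (284,305) and orange at (343,157). The clamp's bright fence is at (209,280) and its dark jaw at about (170,285). The two blue ones fit the description by colour, so I'll confirm them in an enlarged crop.

```bash
cat > h.py <<'E'
import cv2,numpy as np
from scipy.optimize import minimize
def cal(r,n): c=r.get_calibration(n); return [np.array(c[k],float) for k in("K","D","rvec","tvec")]
def proj(c,P): return cv2.projectPoints(np.array(P,float).reshape(-1,1,3),c[2],c[3],c[0],c[1])[0].reshape(-1,2)
def unproj(c,uv,z):
    u=cv2.undistortPoints(np.array(uv,float).reshape(-1,1,2),c[0],c[1]).reshape(-1,2)
    R=cv2.Rodrigues(c[2])[0];o=-R.T@c[3].ravel();d=np.c_[u,np.ones(len(u))]@R
    return o+d*((z-o[2])/d[:,2])[:,None]
def box(w,t,z0,z1): return [[x,y,z] for x in(-w/2,w/2) for y in(-t/2,t/2) for z in(z0,z1)]
# body: narrower at rounded top/bottom edges
def plate(): 
    return [box(.06,.024,.004,.052)+box(.052,.016,0,.06)+box(.0555,.0195,.0012,.0575), box(.03,.012,.055,.105)]
def world(P,p,z=0):
    c,s=np.cos(p[2]),np.sin(p[2]);P=np.array(P);return np.c_[P[:,0]*c-P[:,1]*s+p[0],P[:,0]*s+P[:,1]*c+p[1],P[:,2]+z]
S=4
def sil(c,p,shape,z=0):
    m=np.zeros((shape[0]*S,shape[1]*S),np.uint8)
    for h in plate():
        q=(proj(c,world(h,p,z))+.5)*S-.5
        cv2.fillConvexPoly(m,cv2.convexHull(np.round(q).astype(np.int32)),255)
    return cv2.resize(m,shape[::-1],interpolation=cv2.INTER_AREA)/255.
def blue(im):
    h=cv2.cvtColor(im,cv2.COLOR_RGB2HSV);return cv2.inRange(h,(108,120,25),(128,255,255))
def fit(views,p0,z=0):
    def cost(v):
        p=[v[0],v[1],v[2]*.03+0];t=0
        for c,m in views:
            s=sil(c,p,m.shape,z);q=(proj(c,[[p[0],p[1],.05+z]])[0]).astype(int)
            w=np.zeros_like(m);cv2.circle(w,tuple(int(a) for a in q),60,1,-1)
            mm=m/255.*(w>0)
            t+=np.abs(s-mm).sum()/s.sum()
        return t
    best=None
    for y in np.deg2rad(np.arange(0,180,20)) if len(p0)<3 else [p0[2]]:
        x0=np.array([p0[0],p0[1],y/.03])
        sim=np.array([x0,x0+[.006,0,0],x0+[0,.006,0],x0+[0,0,5]])
        o=minimize(cost,x0,method="Nelder-Mead",options=dict(initial_simplex=sim,maxiter=120,xatol=1e-4,fatol=1e-4))
        if best is None or o.fun<best.fun: best=o
    return best.x[0],best.x[1],best.x[2]*.03,best.fun
def comp(m,uv):
    n,l=cv2.connectedComponents(cv2.dilate(m,np.ones((3,3))))
    return np.where(l==l[uv[1],uv[0]],m,0).astype(np.uint8)
E
python3 - <<'E'
from plant import r
from h import *
I={n:cv2.imread(f"pics/{n}0.png")[:,:,::-1].copy() for n in("scene","top")}
C={n:cal(r,n) for n in I}
R=cv2.Rodrigues(C["top"][2])[0];print("topcam",-R.T@C["top"][3])
for ut,us in(((363,222),(270,240)),((350,292),(323,200))):
    p0=unproj(C["top"],[ut],.04)[0]; print(ut,"->",p0,"scene",proj(C["scene"],[p0]))
    T=comp(blue(I["top"]),ut);print(T.sum()/255)
    q=proj(C["scene"],[p0])[0].astype(int)
    Sc=comp(blue(I["scene"]),us);print(Sc.sum()/255)
    for v in ([(C["top"],T),(C["scene"],Sc)],[(C["top"],T)],[(C["scene"],Sc)]):
        x=fit(v,p0[:2]);print(np.round(x[:2],4),np.rad2deg(x[2])%180,x[3])
a=cv2.resize(I["top"][140:340,70:390],None,fx=2.5,fy=2.5,interpolation=cv2.INTER_CUBIC)
cv2.imwrite("pics/c1.png",cv2.convertScaleAbs(a[:,:,::-1],alpha=1.6))
a=cv2.resize(I["scene"][205:345,410:630],None,fx=3.6,fy=3.6,interpolation=cv2.INTER_CUBIC)
cv2.imwrite("pics/c2.png",cv2.convertScaleAbs(a[:,:,::-1],alpha=1.6))
E
```

```text
topcam [ 0.54850672 -0.04078196  0.74673084]
(363, 222) -> [ 0.60308674 -0.08838112  0.04      ] scene [[273.55395364 236.20179791]]
368.0
2185.0
[ 0.6053 -0.0882] 150.5026593762824 0.6190547896378616
[ 0.6076 -0.0901] 147.24767139766803 0.46293360499522107
[ 0.605  -0.0882] 156.1990907923692 0.14508225248124693
(350, 292) -> [ 0.49793273 -0.06763845  0.04      ] scene [[323.4713007 200.3573595]]
430.0
895.0
[ 0.4978 -0.0684] 26.884201286898644 0.5440750059753978
[ 0.4978 -0.0688] 24.891991455908038 0.3736612115499957
[ 0.4984 -0.0685] 27.50536614039794 0.16296683207103685
```

View pics/c1.png

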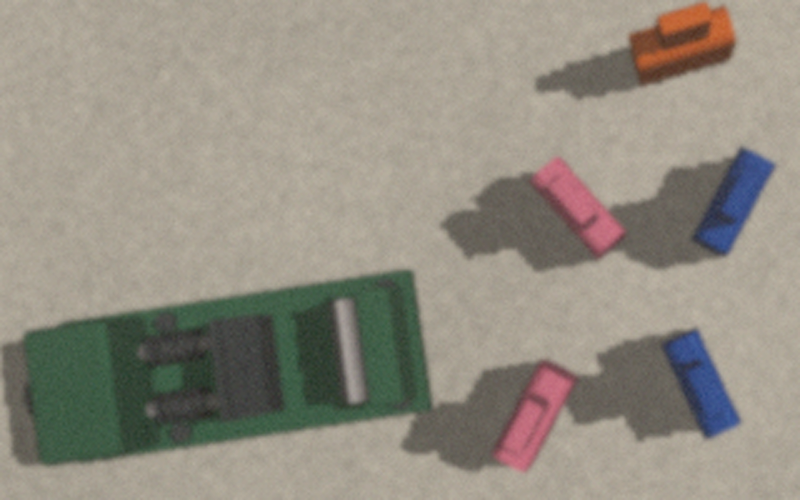

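View pics/c2.png

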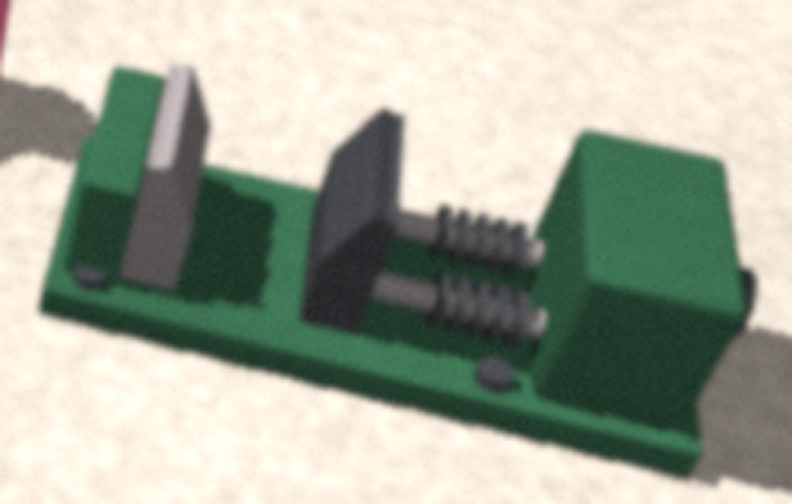

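```bash
cat > g.py <<'E'
from plant import r
from h import *
from scipy.optimize import least_squares
I={n:cv2.imread(f"pics/{n}0.png")[:,:,::-1].copy() for n in("scene","top")}
C={n:cal(r,n) for n in I}
Sx=np.array([[180,288],[172,168],[192,66],[303,318],[311,250],[385,110],[333,155],[381,220]])/3.6+[410,205]
SP=[[30,-22,0],[30,-34,56],[-30,-34,56],[30,22,0],[30,22,30],[-30,34,56],[-30,22,30],[30,34,56]]
Tx=np.array([[335,299],[350,404],[272,318],[282,410]])/2.5+[70,140]
TP=[[30,-34,56],[-30,-34,56],[30,22,0],[-30,22,0]]
SP,TP=np.array(SP)/1e3,np.array(TP)/1e3
W=lambda P,p:world(P,p,.015)
f=lambda p:np.r_[(proj(C["scene"],W(SP,p))-Sx).ravel(),(proj(C["top"],W(TP,p))-Tx).ravel()]
g0=unproj(C["top"],[[189,283]],.02)[0]
o=least_squares(f,[g0[0],g0[1],.1],x_scale=[.01,.01,.1],loss="soft_l1");g=o.x
print("gap",g[:2],np.rad2deg(g[2]));print(f(g).reshape(-1,2).round(1).tolist())
def mask(im):
    b=cv2.GaussianBlur(im,(3,3),0).astype(int);return ((b[:,:,2]-b[:,:,0]>18)*255).astype(np.uint8)
fits=[]
for ut,us,p0 in(((363,222),(270,240),(.605,-.088,2.62)),((350,292),(323,200),(.498,-.0685,.46))):
    T=comp(mask(I["top"]),ut);Sc=comp(mask(I["scene"]),us)
    for v in ([(C["top"],T)],[(C["scene"],Sc)],[(C["top"],T),(C["scene"],Sc)]):
        x=fit(v,p0);print(np.round(x[:2],4),np.rad2deg(x[2])%180,round(x[3],3))
    fits.append(x)
o=[]
for n,(x0,y0) in(("top",(70,140)),("scene",(230,130))):
    k=2 if n=="top" else 2; a=cv2.resize(I[n][y0:y0+200,x0:x0+385],None,fx=k,fy=k,interpolation=cv2.INTER_CUBIC);a=cv2.convertScaleAbs(a,alpha=1.6)
    t=lambda P:np.round(((proj(C[n],P)-[x0,y0]+.5)*k-.5)*8).astype(np.int32)
    for y in(-1,1):
        L=[[30,22*y,0],[30,22*y,30],[30,34*y,56],[-30,34*y,56],[-30,22*y,30],[-30,22*y,0]]
        cv2.polylines(a,[t(W(np.array(L)/1e3,g))],True,(255,255,0),1,16,3)
    for x in fits:
        for h in plate(): cv2.polylines(a,[cv2.convexHull(t(world(h,x)))],True,(0,255,0),1,16,3)
    o.append(a[:300] if n=="top" else a[:300])
cv2.imwrite("pics/ov.png",np.vstack(o)[:,:,::-1])
E
python3 g.py
```

```text
gap [0.51341962 0.17401047] 8.405851499322578
[[-1.0, 0.1], [0.4, -0.8], [0.7, -1.2], [-0.5, 0.3], [3.1, 2.6], [0.1, -1.8], [-0.0, -1.3], [-0.7, -2.1], [-0.4, 0.2], [-0.4, -0.6], [-0.6, -2.0], [0.8, -0.8]]
[ 0.6064 -0.0887] 150.89048692353552 0.266
[ 0.6056 -0.0888] 152.19157394754365 0.123
[ 0.6062 -0.0893] 150.49479512388672 0.398
[ 0.4969 -0.0684] 23.672784055411956 0.199
[ 0.4978 -0.0689] 26.24940642838584 0.123
[ 0.4969 -0.069 ] 26.507315216217748 0.331
```

View pics/ov.png

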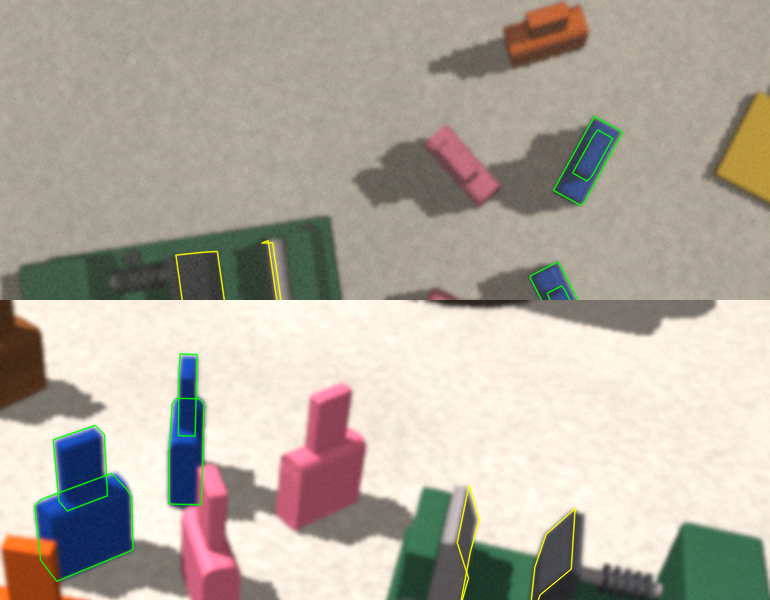

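The overlay fits in both views. The two blue plates, at scene (272,240) and (323,200), are confirmed. I'll take plate B first, at (0.4975, -0.069) with yaw about 25.5°, using tool yaw -64.5°.

carry_out([
  [[0,0,0],[0,0,6.46],0],
  [[0,0,0],[0,0,6.46],0],
  [[0,0,0],[0,0,6.46],0],
  [[0,0,0],[0,0,6.46],0],
  [[0,0,0],[0,0,6.46],0],
  [[0,0,0],[0,0,6.46],0],
  [[0,0,0],[0,0,6.46],0],
  [[0.0378,0.0028,0],[0,0,0],0],
  [[0.0378,0.0028,0],[0,0,0],0],
  [[0.0378,0.0028,0],[0,0,0],0],
  [[0.0378,0.0028,0],[0,0,0],0],
  [[0.0378,0.0028,0],[0,0,0],0],
], grip_force=30)

```text
time_s: 1.1
tcp_pos: [0.292, 0.4586, 0.4042]
eef_rot: [180.0, -0.0, -64.5]
contact_force: [1.0, -0.3, 0.5]
gripper_width: 0.0877
```

carry_out([
  [[0.0378,0.0028,0],[0,0,0],0],
  [[0.0378,0.0028,0],[0,0,0],0],
  [[0.0378,0.0028,0],[0,0,0],0],
  [[0.0378,0.0028,0],[0,0,0],0],
  [[0.0378,0.0028,0],[0,0,0],0],
  [[0.0378,0.0028,0],[0,0,0],0],
  [[0.0378,0.0028,0],[0,0,0],0],
  [[0.0378,0.0028,0],[0,0,0],0],
  [[0.0378,0.0028,0],[0,0,0],0],
  [[0.0378,0.0028,0],[0,0,0],0],
  [[0.0378,0.0028,0],[0,0,0],0],
  [[0,0,0],[0,0,0],0],
])

```text
time_s: 2.1
tcp_pos: [0.4437, 0.0671, 0.4044]
eef_rot: [179.9, -0.0, -64.8]
contact_force: [0.2, 1.6, 1.0]
gripper_width: 0.0876
```

carry_out([
  [[0.0365,0.0025,0],[0,0,0],0],
  [[0.0365,0.0025,0],[0,0,0],0],
  [[0.0365,0.0025,0.02],[0,0,0],0],
  [[0.0365,0.0025,0.02],[0,0,0],0],
  [[0,0,0],[0,0,0],0],
  [[0,0,0],[0,0,0],0],
])

```text
time_s: 2.6
tcp_pos: [0.4964, -0.0661, 0.3629]
eef_rot: [179.8, 0.1, -64.8]
contact_force: [-0.5, -0.7, 1.0]
gripper_width: 0.0873
```

```bash
cat > w.py <<'E'
import sys
from plant import r
from h import *
n,p0,z=sys.argv[1],eval(sys.argv[2]),float(sys.argv[3])
s=r.get_state();c=cal(r,"wrist");im=r.capture("wrist")
print(np.round(s["tcp_pos"],4),np.round(s["eef_rot"],2),np.round(s["contact_force"],1),s["gripper_width"])
b=cv2.GaussianBlur(im,(3,3),0).astype(int);m=((b[:,:,2]-b[:,:,0]>18)*255).astype(np.uint8)
def cost(v):
    sl=sil(c,[v[0],v[1],v[2]],m.shape,z);k=np.zeros_like(m);cv2.circle(k,tuple(int(a) for a in proj(c,[[v[0],v[1],.05+z]])[0]),200,1,-1)
    return np.abs(sl-m/255.*k).sum()/sl.sum()
x0=np.array(p0);o=minimize(cost,x0,method="Nelder-Mead",options=dict(initial_simplex=np.array([x0,x0+[.006,0,0],x0+[0,.006,0],x0+[0,0,.1]]),maxiter=80))
x=o.x;print(x[:2].round(4),np.rad2deg(x[2]).round(2),round(o.fun,3))
for h in plate(): cv2.polylines(im,[cv2.convexHull(np.round(proj(c,world(h,x,z))).astype(np.int32))],True,(0,255,0),1)
cv2.imwrite(f"pics/{n}.png",cv2.convertScaleAbs(im[:,:,::-1],alpha=1.5))
E
python3 w.py w1 "[.4972,-.069,.445]" 0
```

```text
[ 0.4964 -0.0661  0.3629] [ 1.7978e+02  5.0000e-02 -6.4750e+01] [-0.5 -0.7  1. ] 0.08729060787641219
[ 0.4965 -0.0688] 25.04 1.194
```

View pics/w1.png

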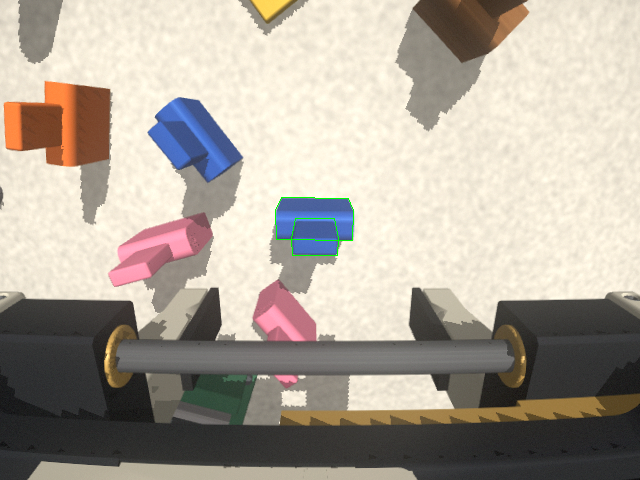

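The wrist view shows B at (315,222), and the fit is tight. A is at about (195,138). I'll descend and grip B.

carry_out([
  [[0.0025,0.001,0.0],[0,0,0],0],
  [[0,0,0.03],[0,0,0],0],
  [[0,0,0.03],[0,0,0],0],
  [[0,0,0.03],[0,0,0],0],
  [[0,0,0.026],[0,0,0],0],
  [[0,0,0],[0,0,0],0],
  [[0,0,0],[0,0,0],255],
  [[0,0,0],[0,0,0],255],
  [[0,0,0],[0,0,0],255],
  [[0,0,0],[0,0,0],255],
  [[0,0,0],[0,0,0],255],
  [[0,0,0],[0,0,0],255],
])

```text
time_s: 3.65
tcp_pos: [0.497, -0.0669, 0.2496]
eef_rot: [-179.9, -0.0, -64.5]
contact_force: [-1.0, -0.1, -1.4]
gripper_width: 0.053
```

```bash
python3 - <<'E'
from plant import r
s=r.get_state();print({k:[round(float(x),4) for x in s[k]] for k in("tcp_pos","eef_rot","contact_force")},s["gripper_width"])
E
```

```text
{'tcp_pos': [0.497, -0.0669, 0.2496], 'eef_rot': [-179.9091, -0.021, -64.5165], 'contact_force': [-0.9667, -0.0537, -1.4471]} 0.053030847300978734
```

carry_out([
  [[0,0,0],[0,0,0],255],
  [[0,0,0],[0,0,0],255],
  [[0,0,0],[0,0,0],255],
  [[0,0,0],[0,0,0],255],
  [[0,0,0],[0,0,0],255],
  [[0,0,0],[0,0,0],255],
  [[0,0,0],[0,0,0],255],
  [[0,0,0],[0,0,0],255],
])

```text
time_s: 4.32
tcp_pos: [0.4967, -0.067, 0.2487]
eef_rot: [180.0, -0.0, -64.5]
contact_force: [-0.6, -1.0, 0.5]
gripper_width: 0.0301
```

carry_out([
  [[0,0,-0.0375],[0,0,0],255],
  [[0,0,-0.0375],[0,0,0],255],
  [[0,0,-0.0375],[0,0,0],255],
  [[0,0,-0.0375],[0,0,0],255],
  [[0,0,0],[0,0,5.7],255],
  [[0,0,0],[0,0,5.7],255],
  [[0,0,0],[0,0,5.7],255],
])

```text
time_s: 4.9
tcp_pos: [0.4966, -0.0669, 0.3993]
eef_rot: [-179.9, 0.0, -81.9]
contact_force: [-0.1, -0.6, -2.2]
gripper_width: 0.0296
```

carry_out([
  [[-0.0328,-0.0074,0],[0,0,0],255],
  [[-0.0328,-0.0074,0],[0,0,0],255],
  [[-0.0328,-0.0074,0],[0,0,0],255],
  [[-0.0328,-0.0074,0],[0,0,0],255],
  [[-0.0328,-0.0074,0],[0,0,0],255],
  [[-0.0328,-0.0074,0],[0,0,0],255],
  [[-0.0328,-0.0074,0],[0,0,0],255],
  [[0,0,0.02],[0,0,0],255],
  [[0,0,0.02],[0,0,0],255],
  [[0,0,0],[0,0,0],255],
  [[0,0,0],[0,0,0],255],
])

```text
time_s: 5.82
tcp_pos: [0.5143, 0.1677, 0.3578]
eef_rot: [179.8, -0.1, -81.6]
contact_force: [0.6, 0.3, -0.1]
gripper_width: 0.0294
```

```bash
cat > v.py <<'E'
import sys
from plant import r
from h import *
s=r.get_state();print(np.round(s["time_s"],2),np.round(s["tcp_pos"],4),np.round(s["eef_rot"],2),np.round(s["contact_force"],1),s["gripper_width"])
o=[]
for n,b in(("scene",(400,130,240,230)),("wrist",(160,180,300,287))):
    im=r.capture(n);x,y,w,h=b;a=im[y:y+h,x:x+w];o.append(cv2.resize(a,(400,int(h*400/w))))
k=min(a.shape[0] for a in o);cv2.imwrite(f"pics/{sys.argv[1]}.png",cv2.convertScaleAbs(np.hstack([a[:k] for a in o])[:,:,::-1],alpha=1.5))
E
python3 v.py v1
```

```text
5.82 [0.5143 0.1677 0.3578] [ 1.7985e+02 -9.0000e-02 -8.1600e+01] [ 0.6  0.3 -0.1] 0.02940227842403944
```

View pics/v1.png

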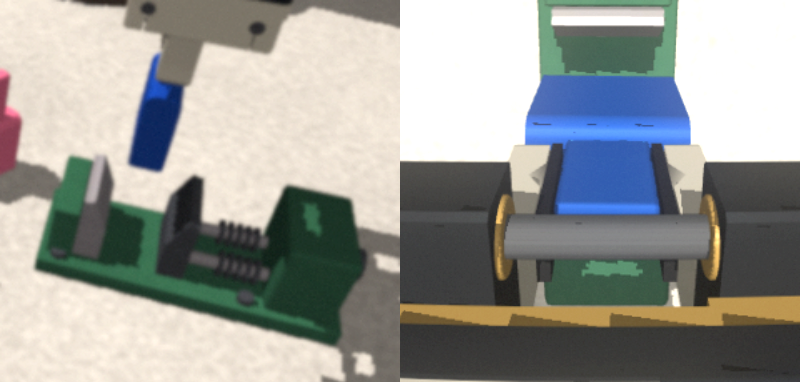

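```bash
python3 - <<'E'
from plant import r
from h import *
c=cal(r,"wrist");im=r.capture("wrist");g=np.array([.5134,.1740,np.deg2rad(8.4)])
print("pred rows top inner edge",proj(c,world([[-.03,-.034,.056],[.03,-.034,.056]],g,.015)).round(1).tolist(),"bend",proj(c,world([[0,-.022,.03],[0,-.022,0]],g,.015)).round(1).tolist())
b=cv2.cvtColor(im,cv2.COLOR_RGB2GRAY)
for u in(285,315,345): print(u,b[176:240,u].tolist())
print("row190",[int(np.argmax(b[190,260:330]>120))+260, 379-int(np.argmax(b[190,379:300:-1]>120))])
print(b[190,265:285].tolist(),b[190,345:365].tolist())
E
```

```text
pred rows top inner edge [[358.1, 199.7], [273.5, 199.8]] bend [[315.8, 208.0], [315.7, 200.1]]
285 [98, 97, 96, 96, 96, 96, 87, 74, 91, 110, 122, 145, 149, 148, 150, 148, 187, 193, 194, 194, 194, 195, 140, 83, 71, 69, 70, 69, 70, 70, 73, 69, 66, 67, 66, 66, 66, 68, 64, 66, 65, 66, 66, 68, 65, 65, 65, 64, 65, 63, 65, 65, 65, 65, 64, 65, 65, 65, 66, 95, 82, 71, 69, 68]
315 [97, 93, 93, 94, 93, 95, 87, 72, 91, 110, 113, 143, 148, 147, 148, 147, 178, 193, 195, 194, 194, 196, 139, 80, 69, 68, 68, 66, 65, 65, 66, 63, 64, 63, 61, 61, 62, 61, 61, 62, 60, 62, 60, 60, 60, 61, 59, 62, 62, 59, 61, 62, 61, 62, 60, 61, 61, 73, 93, 94, 93, 70, 66, 65]
345 [96, 96, 96, 97, 95, 95, 92, 73, 78, 108, 114, 142, 149, 148, 148, 148, 177, 191, 193, 194, 191, 193, 166, 89, 68, 68, 69, 67, 68, 69, 68, 65, 63, 66, 64, 63, 64, 65, 60, 63, 64, 62, 62, 65, 64, 62, 62, 62, 65, 63, 62, 62, 63, 63, 62, 62, 62, 63, 62, 91, 95, 86, 70, 66]
row190 [260, 379]
[92, 96, 98, 98, 97, 97, 98, 98, 98, 121, 143, 149, 149, 150, 149, 150, 150, 150, 150, 150] [148, 148, 148, 148, 148, 148, 147, 147, 149, 148, 148, 147, 148, 138, 108, 97, 97, 96, 96, 96]
```

carry_out([
  [[0,0,0.02],[0,0,0],255],
  [[0,0,0.02],[0,0,0],255],
  [[0,0,0.02],[0,0,0],255],
  [[0,0,0.015],[0,0,0],255],
  [[0,0,0.01],[0,0,0],255],
  [[0,0,0.004],[0,0,0],255],
  [[0,0,0.002],[0,0,0],255],
  [[0,0,0],[0,0,0],255],
  [[0,0,0],[0,0,0],255],
])

```text
time_s: 6.72
tcp_pos: [0.515, 0.168, 0.2687]
eef_rot: [-179.9, 0.0, -81.6]
contact_force: [0.4, 1.0, -0.2]
gripper_width: 0.0301
```

carry_out([
  [[0,0,0.001],[0,0,0],255],
  [[0,0,0.001],[0,0,0],255],
  [[0,0,0.001],[0,0,0],255],
  [[0,0,0],[0,0,0],255],
  [[0,0,0],[0,0,0],255],
])

```text
time_s: 7.13
tcp_pos: [0.5145, 0.1678, 0.2647]
eef_rot: [-180.0, 0.0, -81.6]
contact_force: [-0.4, 0.4, -1.4]
gripper_width: 0.0299
```

carry_out([
  [[0,0,0.001],[0,0,0],255],
  [[0,0,0.001],[0,0,0],255],
  [[0,0,0],[0,0,0],255],
  [[0,0,0],[0,0,0],255],
])

```text
time_s: 7.47
tcp_pos: [0.5146, 0.1679, 0.2636]
eef_rot: [-180.0, 0.0, -81.6]
contact_force: [-3.4, -0.8, 8.0]
gripper_width: 0.0297
```

On the bed (8 N up). I'll ease up a little and feel toward the fence.

carry_out([
  [[0,0,-0.001],[0,0,0],255],
  [[0.001,0,0],[0,0,0],255],
  [[0.001,0,0],[0,0,0],255],
  [[0,0,0],[0,0,0],255],
  [[0,0,0],[0,0,0],255],
])

```text
time_s: 7.88
tcp_pos: [0.5149, 0.1658, 0.2637]
eef_rot: [-180.0, -0.0, -81.6]
contact_force: [-0.2, 0.2, -0.5]
gripper_width: 0.0298
```

carry_out([
  [[0.001,0,0],[0,0,0],255],
  [[0,0,0],[0,0,0],255],
  [[0,0,0],[0,0,0],255],
])

```text
time_s: 8.13
tcp_pos: [0.5151, 0.1648, 0.2637]
eef_rot: [-180.0, 0.0, -81.6]
contact_force: [0.5, 0.8, -0.5]
gripper_width: 0.0297
```

carry_out([
  [[0.001,0,0],[0,0,0],255],
  [[0,0,0],[0,0,0],255],
  [[0,0,0],[0,0,0],255],
])

```text
time_s: 8.38
tcp_pos: [0.5151, 0.1642, 0.2637]
eef_rot: [-180.0, 0.0, -81.6]
contact_force: [-1.6, 4.1, -1.2]
gripper_width: 0.0295
```

carry_out([
  [[-0.0007,0,0.0008],[0,0,0],255],
  [[0,0,0],[0,0,0],255],
  [[0,0,0],[0,0,0],0],
  [[0,0,0],[0,0,0],0],
  [[0,0,0],[0,0,0],0],
  [[0,0,0],[0,0,0],0],
  [[0,0,0],[0,0,0],0],
  [[0,0,0],[0,0,0],0],
  [[0,0,0],[0,0,0],0],
  [[0,0,0],[0,0,0],0],
  [[0,0,0],[0,0,0],0],
  [[0,0,0],[0,0,0],0],
])

```text
time_s: 9.38
tcp_pos: [0.515, 0.1645, 0.2629]
eef_rot: [180.0, -0.0, -81.6]
contact_force: [-0.1, -0.3, 0.4]
gripper_width: 0.0863
```

carry_out([
  [[0,0,-0.01],[0,0,0],0],
  [[0,0,-0.03],[0,0,0],0],
  [[0,0,-0.034],[0,0,0],0],
  [[0,0,-0.034],[0,0,0],0],
  [[0,0,-0.03],[0,0,0],0],
  [[0,0,0],[0,0,6.2],0],
  [[0,0,0],[0,0,6.2],0],
  [[0,0,0],[0,0,6.2],0],
  [[0,0,0],[0,0,6.2],0],
  [[0,0,0],[0,0,6.2],0],
  [[0,0,0],[0,0,6.2],0],
  [[0,0,0],[0,0,0],0],
])

```text
time_s: 10.38
tcp_pos: [0.5149, 0.1644, 0.4017]
eef_rot: [-180.0, 0.0, -119.1]
contact_force: [0.3, 0.1, -0.2]
gripper_width: 0.0872
```

carry_out([
  [[0.0254,-0.0289,0],[0,0,0],0],
  [[0.0254,-0.0289,0],[0,0,0],0],
  [[0.0254,-0.0289,0],[0,0,0],0],
  [[0.0254,-0.0289,0],[0,0,0],0],
  [[0.0254,-0.0289,0],[0,0,0],0],
  [[0.0254,-0.0289,0],[0,0,0],0],
  [[0.0254,-0.0289,0],[0,0,0],0],
  [[0,0,0.02],[0,0,0],0],
  [[0,0,0.02],[0,0,0],0],
  [[0,0,0],[0,0,0],0],
  [[0,0,0],[0,0,0],0],
])

```text
time_s: 11.3
tcp_pos: [0.6064, -0.089, 0.3606]
eef_rot: [179.9, -0.1, -118.7]
contact_force: [0.6, 0.2, 1.4]
gripper_width: 0.0874
```

```bash
python3 w.py w2 "[.606,-.089,2.635]" 0
```

```text
[ 0.6064 -0.089   0.3606] [ 1.7991e+02 -9.0000e-02 -1.1869e+02] [0.6 0.2 1.4] 0.08740721659585891
[ 0.6048 -0.09  ] 151.5 0.039
```

View pics/w2.png

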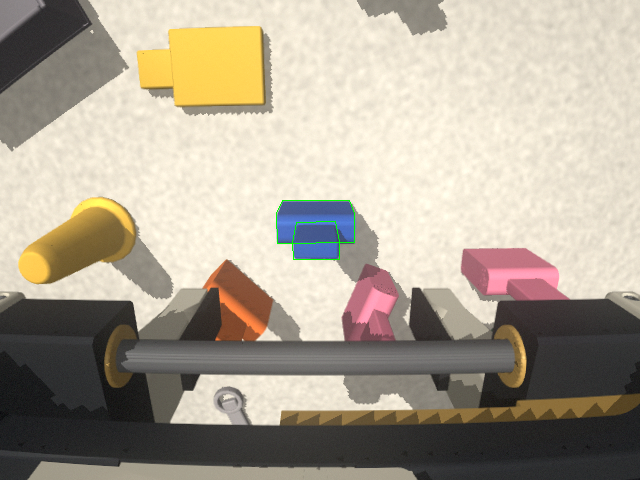

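The wrist view shows A at (315,225) with a tight fit and clear room for the fingers.

carry_out([
  [[0.0016,0.0007,0.0],[0,0,-0.5],0],
  [[0,0,0.03],[0,0,0],0],
  [[0,0,0.03],[0,0,0],0],
  [[0,0,0.03],[0,0,0],0],
  [[0,0,0.022],[0,0,0],0],
  [[0,0,0],[0,0,0],0],
  [[0,0,0],[0,0,0],255],
  [[0,0,0],[0,0,0],255],
  [[0,0,0],[0,0,0],255],
  [[0,0,0],[0,0,0],255],
  [[0,0,0],[0,0,0],255],
  [[0,0,0],[0,0,0],255],
])

```text
time_s: 12.35
tcp_pos: [0.6054, -0.0898, 0.2498]
eef_rot: [-179.9, 0.0, -118.3]
contact_force: [0.3, -0.6, 0.3]
gripper_width: 0.0531
```

carry_out([
  [[0,0,0],[0,0,0],255],
  [[0,0,0],[0,0,0],255],
  [[0,0,0],[0,0,0],255],
  [[0,0,0],[0,0,0],255],
  [[0,0,0],[0,0,0],255],
  [[0,0,0],[0,0,0],255],
  [[0,0,0],[0,0,0],255],
  [[0,0,0],[0,0,0],255],
  [[0,0,0],[0,0,0],255],
])

```text
time_s: 13.1
tcp_pos: [0.6052, -0.0898, 0.2489]
eef_rot: [180.0, -0.0, -118.3]
contact_force: [-0.5, 0.1, -0.1]
gripper_width: 0.0297
```

carry_out([
  [[0,0,-0.0378],[0,0,0],255],
  [[0,0,-0.0378],[0,0,0],255],
  [[0,0,-0.0378],[0,0,0],255],
  [[0,0,-0.0378],[0,0,0],255],
  [[0,0,0],[0,0,-6.1],255],
  [[0,0,0],[0,0,-6.1],255],
  [[0,0,0],[0,0,-6.1],255],
  [[0,0,0],[0,0,-6.1],255],
  [[0,0,0],[0,0,-6.1],255],
  [[0,0,0],[0,0,-6.1],255],
  [[0,0,0],[0,0,0],255],
])

```text
time_s: 14.02
tcp_pos: [0.6051, -0.0898, 0.3997]
eef_rot: [180.0, 0.0, -81.4]
contact_force: [-0.2, 0.8, -1.8]
gripper_width: 0.0296
```

carry_out([
  [[-0.0322,0.0058,0],[0,0,0],255],
  [[-0.0322,0.0058,0],[0,0,0],255],
  [[-0.0322,0.0058,0],[0,0,0],255],
  [[-0.0322,0.0058,0],[0,0,0],255],
  [[-0.0322,0.0058,0],[0,0,0],255],
  [[-0.0322,0.0058,0],[0,0,0],255],
  [[-0.0322,0.0058,0],[0,0,0],255],
  [[-0.0322,0.0058,0],[0,0,0],255],
  [[-0.0322,0.0058,0],[0,0,0],255],
  [[0,0,0],[0,0,0],255],
  [[0,0,0],[0,0,0],255],
])

```text
time_s: 14.93
tcp_pos: [0.5111, 0.191, 0.3999]
eef_rot: [180.0, 0.0, -81.7]
contact_force: [0.3, -0.4, -1.1]
gripper_width: 0.03
```

```bash
python3 v.py v2
```

```text
14.93 [0.5111 0.191  0.3999] [179.98   0.   -81.74] [ 0.3 -0.4 -1.1] 0.029997524868339166
```

View pics/v2.png

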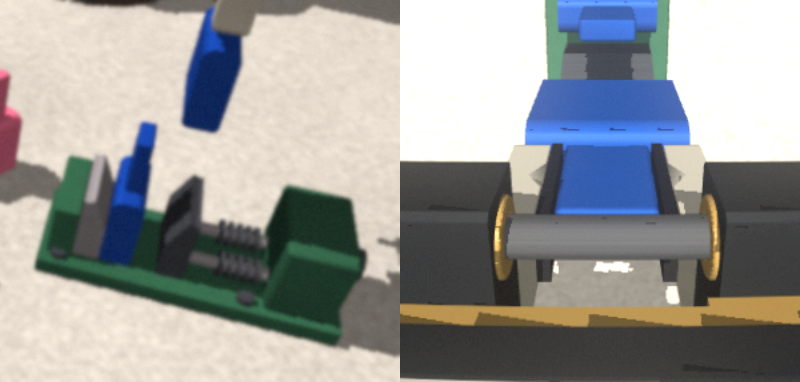

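The first plate stands upright by the fence. I'll measure its pose from the wrist camera, relative to the held plate.

```bash
python3 - <<'E'
from plant import r
from h import *
C={n:cal(r,n) for n in("scene","wrist")}
s=r.get_state();t=np.array(s["tcp_pos"])
out={}
for n in C:
    im=r.capture(n);b=cv2.GaussianBlur(im,(3,3),0).astype(int);m=((b[:,:,2]-b[:,:,0]>18)*255).astype(np.uint8)
    for nm,x0,z in(("first",np.array([.515,.164,.1466]),.015),("held",np.array([.511,.19,.1466]),.151)):
        if n=="wrist" and nm=="held": continue
        c=C[n];mm=m.copy()
        if n=="wrist": mm[238:]=0
        q=proj(c,[[x0[0],x0[1],.05+z]])[0];k=np.zeros_like(m);cv2.circle(k,tuple(int(a) for a in q),75 if n=="wrist" else 45,1,-1);mm=mm*k/255.
        ok=np.ones_like(m)
        if n=="wrist": ok[238:]=0
        if n=="scene" and nm=="held": ok[:150]=0
        f=lambda v:np.abs((sil(c,v,m.shape,z)-mm)*ok).sum()/sil(c,v,m.shape,z).sum()
        o=minimize(f,x0,method="Nelder-Mead",options=dict(initial_simplex=np.array([x0,x0+[.005,0,0],x0+[0,.005,0],x0+[0,0,.08]]),maxiter=80))
        d=o.x[:2]-[.5134,.174];cs,sn=np.cos(.1466),np.sin(.1466)
        print(n,nm,o.x[:2].round(4),np.rad2deg(o.x[2]).round(1),round(o.fun,3),"gap local",(np.array([d@[cs,sn],d@[-sn,cs]])*1e3).round(1))
E
```

```text
scene first [0.5167 0.1633] 8.9 0.07 gap local [  1.7 -11.1]
scene held [0.4949 0.1885] 7.9 0.039 gap local [-16.2  17. ]
wrist first [0.5143 0.1644] 7.9 0.13 gap local [-0.5 -9.6]
```

carry_out([
  [[0.0015,0,0.02],[0,0,0],255],
  [[0,0,0.03],[0,0,0],255],
  [[0,0,0.03],[0,0,0],255],
  [[0,0,0.01],[0,0,0],255],
  [[0,0,0.005],[0,0,0],255],
  [[0,0,0.004],[0,0,0],255],
  [[0,0,0.004],[0,0,0],255],
  [[0,0,0],[0,0,0],255],
])

```text
time_s: 15.8
tcp_pos: [0.5126, 0.1876, 0.298]
eef_rot: [-179.9, -0.0, -81.7]
contact_force: [1.5, -3.0, -1.5]
gripper_width: 0.0301
```

carry_out([
  [[0,0,0.003],[0,0,0],255],
  [[0,0,0.003],[0,0,0],255],
  [[0,0,0.003],[0,0,0],255],
  [[0,0,0],[0,0,0],255],
  [[0,0,0],[0,0,0],255],
])

```text
time_s: 16.22
tcp_pos: [0.512, 0.1877, 0.288]
eef_rot: [180.0, -0.0, -81.7]
contact_force: [3.1, -5.1, -0.4]
gripper_width: 0.0295
```

carry_out([
  [[0,0,0.003],[0,0,0],255],
  [[0,0,0.003],[0,0,0],255],
  [[0,0,0.003],[0,0,0],255],
  [[0,0,0.003],[0,0,0],255],
  [[0,0,0.003],[0,0,0],255],
  [[0,0,0],[0,0,0],255],
])

```text
time_s: 16.72
tcp_pos: [0.5117, 0.1876, 0.2722]
eef_rot: [179.9, -0.0, -81.7]
contact_force: [2.4, -4.3, -4.0]
gripper_width: 0.03
```

carry_out([
  [[0,0,0.003],[0,0,0],255],
  [[0,0,0.002],[0,0,0],255],
  [[0,0,0.002],[0,0,0],255],
  [[0,0,0],[0,0,0],255],
  [[0,0,0],[0,0,0],255],
])

```text
time_s: 17.13
tcp_pos: [0.5117, 0.1877, 0.2654]
eef_rot: [179.9, -0.0, -81.7]
contact_force: [1.3, -5.3, -3.6]
gripper_width: 0.0296
```

carry_out([
  [[0,0,0.001],[0,0,0],255],
  [[0,0,0.001],[0,0,0],255],
  [[0,0,0],[0,0,0],255],
  [[0,0,0],[0,0,0],255],
])

```text
time_s: 17.47
tcp_pos: [0.5118, 0.1877, 0.2639]
eef_rot: [180.0, -0.0, -81.7]
contact_force: [-0.1, -4.9, 0.8]
gripper_width: 0.0299
```

carry_out([
  [[0,0,0.001],[0,0,0],255],
  [[0,0,0],[0,0,0],255],
  [[0,0,0],[0,0,0],255],
])

```text
time_s: 17.72
tcp_pos: [0.5117, 0.1877, 0.2638]
eef_rot: [180.0, -0.0, -81.7]
contact_force: [-2.5, -5.5, 10.4]
gripper_width: 0.0297
```

Down on the bed (10 N), with the jaw pressing back at about 5 N. I'll ease toward the first plate and release.

carry_out([
  [[0.0005,0,-0.0007],[0,0,0],255],
  [[0.0005,0,0],[0,0,0],255],
  [[0.0005,0,0],[0,0,0],255],
  [[0,0,0],[0,0,0],255],
  [[0,0,0],[0,0,0],255],
])

```text
time_s: 18.13
tcp_pos: [0.512, 0.1866, 0.2638]
eef_rot: [180.0, 0.0, -81.7]
contact_force: [-5.3, -2.4, 5.3]
gripper_width: 0.0302
```

carry_out([
  [[0,0,0],[0,0,0],0],
  [[0,0,0],[0,0,0],0],
  [[0,0,0],[0,0,0],0],
  [[0,0,0],[0,0,0],0],
  [[0,0,0],[0,0,0],0],
  [[0,0,0],[0,0,0],0],
  [[0,0,0],[0,0,0],0],
  [[0,0,0],[0,0,0],0],
  [[0,0,0],[0,0,0],0],
  [[0,0,0],[0,0,0],0],
  [[0,0,0],[0,0,0],0],
  [[0,0,0],[0,0,0],0],
])

```text
time_s: 19.13
tcp_pos: [0.5122, 0.1864, 0.2638]
eef_rot: [-180.0, 0.0, -81.7]
contact_force: [0.4, 0.1, 0.3]
gripper_width: 0.0875
```

carry_out([
  [[0,0,-0.01],[0,0,0],0],
  [[0,0,-0.025],[0,0,0],0],
  [[0,0,-0.035],[0,0,0],0],
  [[0,0,-0.035],[0,0,0],0],
  [[0,0,-0.035],[0,0,0],0],
  [[0,0,0],[0,0,0],0],
  [[0,0,0],[0,0,0],0],
])

```text
time_s: 19.72
tcp_pos: [0.5125, 0.1866, 0.4071]
eef_rot: [-179.7, 0.2, -81.7]
contact_force: [0.0, -0.2, -1.8]
gripper_width: 0.0875
```

```bash
python3 v.py v3; python3 - <<'E'
from plant import r
from h import *
c=cal(r,"wrist");im=r.capture("wrist");b=cv2.GaussianBlur(im,(3,3),0).astype(int);m=((b[:,:,2]-b[:,:,0]>18)*255).astype(np.uint8)
# both plates jointly from the scene camera
c=cal(r,"scene");im=r.capture("scene");b=cv2.GaussianBlur(im,(3,3),0).astype(int);m=((b[:,:,2]-b[:,:,0]>18)*255).astype(np.uint8)
q=proj(c,[[.513,.176,.06]])[0];k=np.zeros_like(m);cv2.circle(k,tuple(int(a) for a in q),55,1,-1);m=m*k/255.
cs,sn=np.cos(.1466),np.sin(.1466)
def poses(v): return [(.5134+x*cs-y*sn,.174+x*sn+y*cs,.1466+a) for x,y,a in(v[:3]*[1,1,10],v[3:6]*[1,1,10])]
def f(v):
    s=np.maximum(*[sil(c,p,m.shape,.015+z) for p,z in zip(poses(v),v[6:])]);return np.abs(s-m).sum()/s.sum()
x0=np.array([0,-.011,0,0,.013,0,0,0]);sim=np.vstack([x0]+[x0+.004*e for e in np.eye(8)])
o=minimize(f,x0,method="Nelder-Mead",options=dict(initial_simplex=sim,maxiter=700))
v=o.x;print("local x,y mm, yaw deg:",(v[:2]*1e3).round(1),np.rad2deg(v[2]*10).round(1),(v[3:5]*1e3).round(1),np.rad2deg(v[5]*10).round(1),"z mm",(v[6:]*1e3).round(1),"cost",round(o.fun,3))
E
```

```text
19.72 [0.5125 0.1866 0.4071] [-1.7971e+02  1.6000e-01 -8.1710e+01] [ 0.  -0.2 -1.8] 0.08751975232817132
local x,y mm, yaw deg: [  3.1 -11.3] -0.1 [ 3.  12.8] 0.4 z mm [-1.3 -1.4] cost 0.067
```

View pics/v3.png

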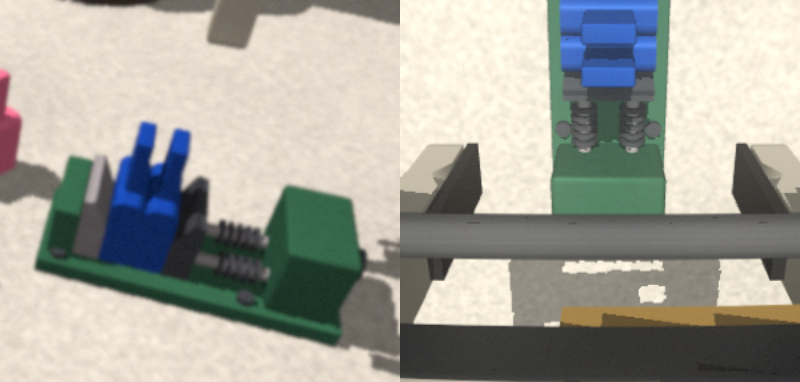

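Both plates stand upright side by side, filling the gap between fence and jaw. The jaw is pushed back, and the gripper is clear above. I'm handing in.

```bash
python3 -c "
from plant import r
print(r.close_job())"
```

```text
the job is handed in; nothing more can be done
None
```

Both blue plates are packed side by side in the clamp gap, released, with the gripper well clear above; I handed the job in at about 20 s.

- **First plate (B):** it went down onto the bed (8 N felt) and was pushed up to the fence (about 4 N felt) before I let go.
- **Second plate (A):** it wedged the jaw back on the way down (about 5 N sideways) and was pressed onto the bed (10 N).
- **Last checks:** a fit to the scene camera puts the plates at y of about -11 and +13 mm in the gap, x within about 3 mm. They are in line with the fence to under 1° and within 1.5 mm of bed height.
- **Jaw:** I did not measure it directly. With the plates 24 mm apart against the fence it should be back about 4 mm, and the last picture shows it touching the second plate.
- **Disagreements:** the fitted y values are about 1 mm nearer the fence than a touching fit allows, which is within the calibration error. For the first plate, the scene and wrist cameras differed by about 2 mm.

No check failed. The hand-in reported no verdict.

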